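Let the grow lamp's boom out to the next hole

ROBOT

A 6-joint arm with a two-finger parallel gripper is mounted at the origin on the work surface. World frame = base frame: x ahead of the robot, y to its left, z up, the work surface at z = 0. Lengths are in m, angles in rad, forces in N, time in s.
With the tool pointing down it reaches from about 0.325 to 0.775 m from the base axis. Payload 9.3 kg.
Tool frame: the origin (TCP) lies at the centre of the arm's flange, where the gripper is bolted on; the fingertips stand 173 mm ahead of it and the grasp point (between the pads) lies 155 mm ahead of it (robot.tips_ahead is the distance from the TCP to the fingertips, in m); z points along the fingers, y is the line along which they close (so a half turn about z gives the same grasp; the last joint's range is limited). The gripper opens to 85 mm and grips with 20 to 120 N. Pads are 22 mm wide; open, the fingers measure 114 mm over their backs; the gripper's body (76 mm by 85 mm) begins 54 mm behind the grasp point. The pads swing forward as they close: fully open they stand 13 mm farther back than shut.
Start: joints at [1.081, 0.259, 0.021, 1.334, 0, 1.418], TCP at [0.182, 0.519, 0.405] pointing down, gripper open.
Joint ranges: [-3.04, 3.04], [-0.91, 1.82], [-1.04, 1.36], [-1.92, 1.95], [-1.52, 1.45], [-3.14, 3.14]. Speed limits (rad/s): [2.22, 2.22, 2.79, 3.14, 3.14, 3.14].

INTERFACE

Orientations are given as a rotation vector (axis times angle).
In Python, from bench import robot gives the robot as it stands.
- The arm moves only by the tool play_rows, never from a script. Its argument "targets" is a list of rows, each a list of 7 numbers: the closure, from 0 (fully open) to 1 (shut), then the shift along the tool's x, y, z in cm, then the turn, a rotation vector about the tool's x, y, z in degrees. A call has exactly 5 rows; each row shifts and turns the commanded pose from where the row before left it, along the tool's axes as they then stand; what a row does not reach is not made up. A row lasts 1/10 s, in which the tool goes at most 50 mm and 8.59 degrees, less where a joint would pass 70% of its speed; a pose out of reach is approached as far as the arm can. A call is refused whole if a number of a shift passes 5 or a number of a turn 8.59, either way. A call with a gripper value outside its range is refused whole. The fingers move at their own pace and stop on an object; "squeeze" is the grip in N (left out, the last holds). Time passes only in rows, so rows that do not move let the fingers close, or fill a call up. It gives the time, the measured TCP pose, the force, the opening and the grip force at its end, in the units of the state.
- robot.read_state(): the state, without advancing time (a new reading comes with each control period).
- robot.capture(name): name is "scene" or "top" or "wrist"; returns the picture (384x512x3 uint8, red, green, blue); there is no depth.
- robot.calibration(name): a dict with "fx", "fy", "cx", "cy" (pixels), "R" (3x3) and "t" (3): a world point X has camera coordinates R X + t; the wrist camera has in their place "mount" (4x4, takes a point from camera to tool coordinates, whose origin is the TCP and whose axes are the flange's). Camera axes: x right, y down, z forward; pixel columns grow to the right and rows downward; lengths in m; the calibration is good to about 2 mm. A picture is of the moment at which its call begins: read the wrist's pose just before it. calibration takes no time and is no camera call.
- robot.hand_in(): hands the job in; it is judged then, once.
The state is a dict: "clock": time; "joint_positions": joint angles; "qvel": joint speeds; "joint_efforts": joint torques, N m; "tcp_pos": TCP position; "orientation": TCP orientation; "force": force on the tool from outside, world axes, zero at the start; "moment": the same for the moment, N m; "gripper_width": finger opening in m; "finger_force": force on a finger pad.
Only numpy, scipy, OpenCV 4.12 (cv2) and the standard library are available. Lean on these libraries where they do the work, as an engineer would, in place of code of your own. Each camera call takes 0.05 s, during which the arm holds its last target. There are 200 camera calls.

TASK

The grow lamp hangs too far back from the lavender. Squeeze the boom's brass snap button flush into the white sleeve, draw the sleeve outwards, away from the post, until the button springs fully out of the next hole, and let go. Go gently: never force the sleeve hard against the button, and leave the other things on the worktop standing where they are.

Things in the scene. Friction and masses are not known exactly. Their poses are not given: they have to be found in the camera images.
- lamp_stand: The lamp's fixed stand: white round foot (140 mm across), brass post up to 217 mm, and a level square steel rod, 200 mm above the worktop, that leaves the post along the stand's +x and carries the sleeve. Screwed down. Origin: centre of the foot's underside, under the post; x points outwards along the boom, z up.
- sleeve (a joint): How far (m) the sleeve is drawn out along the stand's +x: 0 with the button in the first hole, range -0.004 to 0.098. The sleeve is a white square tube 30 x 30 mm in section (z 185 to 215 mm), at the start from 34 to 305 mm out from the post. It slides on the rod with about 6 N of friction.
- grip (a point): Middle of the square sleeve at its first hole, 200 mm above the worktop, 15 mm inside each face; moves with the sleeve, x axis outwards along the boom. A grasp from above here, closing across the boom, has one finger on the button and the other on the opposite face: 37 mm over both, 30 mm once flush. Bare tube for 55 mm either way along it; beside it only low bystanders.
- lamp_head (a point): Centre of the white round lamp head under the sleeve's outer end, 110 mm across, z 162 to 220 mm, 125 mm outwards of the first hole; part of the sleeve.
- button_tip (a point): Tip of the domed brass button, 14 mm across. The rod holds it, not the sleeve; 175 mm out from the post, it points along the stand's -y and stands 7 mm out of the sleeve's face through the first hole. Once it is flush, the sleeve drawn outwards pushes it in the rest of the way under its 2 mm wall, which takes up to 14 N with the friction. It gives along the boom by 0.08 mm per N.
- snap_button (a joint): How far (m) the button is pressed in: 0 fully sprung out, 0.007 flush with the sleeve's face, 0.009 riding under the sleeve's wall. Spring force 2 N when out, 3.5 N when flush. More than 12 N between sleeve and button would damage them.
- first_hole (a point): The first hole, with a brass rim, in the face of the sleeve that looks along the stand's -y; moves with the sleeve. The next hole is on the same face nearer to the post, a dark spot in a brass plate clamped to the sleeve: 52 to 86 mm of travel away, different on every lamp and not measured. There the button springs out and the sleeve stops dead. Holes have 1.5 mm play either way.
- lavender: Bystander: small glass jar (60 mm across, 68 mm high) with purple lavender to 148 mm, standing under the boom's outer end. Origin: centre of its underside.
- tumbler_near: Bystander: clear glass tumbler with a gold rim, 72 mm across, 90 mm high, standing close to the lamp. Origin: centre of its underside.
- tumbler_far: Bystander: a second such tumbler (72 mm across, 90 mm high) farther off. Origin: centre of its underside.
- plate_stack: Bystander: stack of four pale green eight-sided plates, 170 mm across, 28 mm high. Origin: centre of its underside.
- cake_stand: Bystander: small white footed cake stand, 110 mm across, 60 mm high. Origin: centre of its underside.
- house_vase: Bystander: white house-shaped vase, 55 mm square, about 103 mm high. Origin: centre of its underside.
- milk_bottle: Bystander: white bottle with a brass cap, 56 mm across, 150 mm high. Origin: centre of its underside.
- storage_jar: Bystander: large white lidded jar, 100 mm across, 140 mm high. Origin: centre of its underside.

How it is judged:
On the way, in this order (a step that is already met when the one before it is completed fails the run):
1. the button is squeezed flush while the sleeve is still at the first hole (value of joint snap_button above 0.006 m and value of joint sleeve below 0.008 m), for 0.05 s.
2. the sleeve is drawn out with the button riding under its wall (value of joint snap_button above 0.006 m and value of joint sleeve above 0.018 m), for 0.05 s.
3. the button has sprung out of the next hole (value of joint snap_button below 0.002 m and value of joint sleeve above 0.04 m), for 0.2 s.
At the end, for the whole second after the job is handed in: The sleeve has been drawn out by more than 40 mm, the button stands in the next hole, fully sprung out (pressed less than 2 mm), and the sleeve is at rest (slower than 5 mm/s) (all of step 3 and velocity of joint sleeve between -0.005 and 0.005 m/s); the robot touches nothing.
It fails at once if the sleeve is forced against the button with more than 12 N (contact force between snap_button and sleeve above 12 N).
It fails at once if a bystander is moved by more than 20 mm or tipped (distance of any of lavender, tumbler_near, tumbler_far, plate_stack, cake_stand, house_vase, milk_bottle, storage_jar from where it was at the start of the episode above 0.02 m or angle between any of lavender, tumbler_near, tumbler_far, plate_stack, cake_stand, house_vase, milk_bottle, storage_jar's own z axis and vertical above 0.35 rad).
It also fails if it takes over 38 s, if anything falls off the work surface, if the arm or the gripper's body presses on something with over 40 N, if the wrist force passes 120 N, or if a joint passes its speed limit or range.

## Working session

There is one attempt and no reset: what is moved stays moved. The work goes in short steps, Python scripts to look and compute and a tool call to move; the robot and the scene stay as the last step left them, time stands still between calls to the robot, and variables do not carry over. Pictures are saved under pics/ and viewed, at most 10 in all, crops included, and the job is handed in when it is done.

Besides the shell and the picture viewer there is one more tool, called in YAML: its name, and indented under it one key for each argument. play_rows: Moves the arm, as the interface text tells. Its arguments: {"type":"object","properties":{"targets":{"type":"array"},"squeeze":{"type":"number"}},"required":["targets"]}

```bash
mkdir -p pics
python3 - <<'E'
from bench import robot
import cv2
s=robot.read_state();print({k:s[k] for k in('clock','tcp_pos','orientation','gripper_width','force')})
for n in('scene','top'):
    cv2.imwrite(f'pics/{n}0.png',robot.capture(n)[:,:,::-1]);c=robot.calibration(n);print(n,c)
print(robot.calibration('wrist'))
E
```

```text
{'clock': 0.0, 'tcp_pos': array([0.18173863, 0.51904061, 0.40407473]), 'orientation': array([-5.26507511e-01, -3.09675831e+00,  1.96113237e-03]), 'gripper_width': 0.0852329592302446, 'force': array([0.43700066, 0.50652366, 0.4539259 ])}
scene {'fx': 379.80338933172516, 'fy': 379.80338933172516, 'cx': 257.2998249375923, 'cy': 192.53844057033209, 'R': array([[ 0.23002732,  0.97309198, -0.01339491],
       [ 0.69236841, -0.17330913, -0.70042125],
       [-0.68389577,  0.15184181, -0.71360398]]), 't': array([-0.12128965, -0.2877578 ,  1.62295676])}
top {'fx': 352.9897870793699, 'fy': 352.9897870793699, 'cx': 257.85031999940117, 'cy': 188.582280013175, 'R': array([[-0.00703478, -0.99996303,  0.00494435],
       [-0.98819689,  0.00619517, -0.15306378],
       [ 0.15302749, -0.00596276, -0.98820394]]), 't': array([0.01332769, 0.55900182, 1.12892532])}
{'fx': 322.3896327883761, 'fy': 322.3896327883761, 'cx': 257.83285056929435, 'cy': 197.21522308838377, 'mount': array([[ 8.37460064e-04, -9.46119451e-01, -3.23816744e-01,
         8.29078808e-02],
       [ 9.99998681e-01,  3.41669995e-04,  1.58793003e-03,
        -4.10521327e-05],
       [-1.39173302e-03, -3.23817647e-01,  9.46118489e-01,
         3.01208354e-02],
       [ 0.00000000e+00,  0.00000000e+00,  0.00000000e+00,
         1.00000000e+00]])}
```

View pics/top0.png

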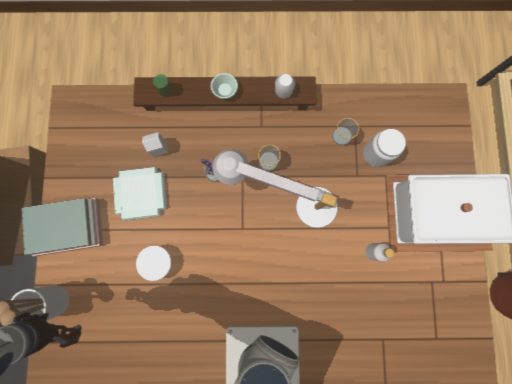

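View pics/scene0.png

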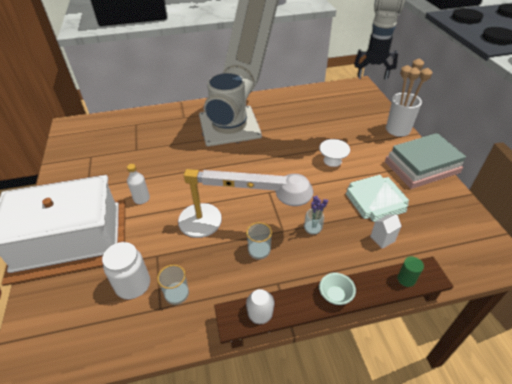

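The top view shows the post cap near (328,200) and the lamp head at (230,167). The scene view shows brass spots on the far face of the sleeve, near (228,183) and (249,185). I'll enlarge both next.

```bash
cat > h.py <<'E'
import numpy as np
from bench import robot
from scipy.spatial.transform import Rotation as Ro
def ray(c,u,v):
    d=np.array([(u-c['cx'])/c['fx'],(v-c['cy'])/c['fy'],1]);R=np.array(c['R']);return -R.T@c['t'],R.T@d
def onz(c,u,v,z):
    o,d=ray(c,u,v);return o+d*(z-o[2])/d[2]
def wcal(s):
    c=robot.calibration('wrist');T=np.eye(4);T[:3,:3]=Ro.from_rotvec(s['orientation']).as_matrix();T[:3,3]=s['tcp_pos']
    M=np.linalg.inv(T@c['mount']);c['R']=M[:3,:3];c['t']=M[:3,3];return c
E
python3 - <<'E'
import cv2,numpy as np
a=cv2.imread('pics/top0.png')[140:225,200:350];b=cv2.imread('pics/scene0.png')[160:245,180:330]
cv2.imwrite('pics/crop.png',np.vstack([cv2.resize(i,None,fx=5,fy=3.5 if 0 else 5,interpolation=cv2.INTER_CUBIC)[:, :] for i in (a,b)])[:, :])
im=np.vstack([cv2.resize(i,(525,298),interpolation=cv2.INTER_CUBIC) for i in (a,b)]);cv2.imwrite('pics/crop.png',im)
E
```

```text
(no output)
```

View pics/crop.png

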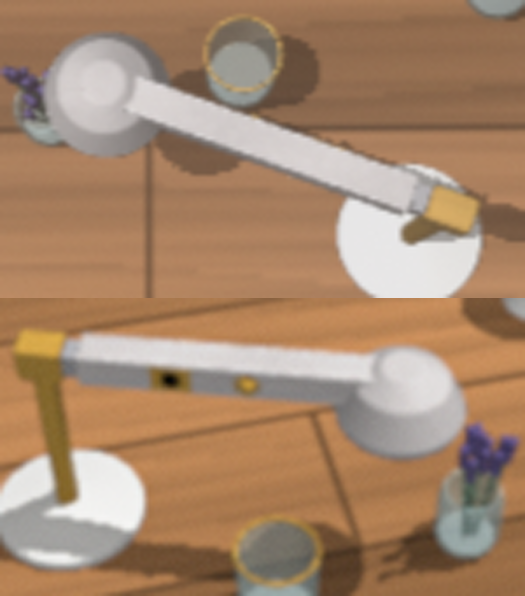

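The crop shows the boom running from the post cap to the head. In full-image scene pixels, the button is at (250.6,184.6) and the dark hole at (228.6,183.1).

Run:
```python
from h import *
c=robot.calibration('top');sc=robot.calibration('scene')
P=lambda u,v,z:onz(c,200+u/3.5,140+v/3.5,z)
e=P(410,192,.215);o=P(150,98,.215);post=P(453,210,.217);head=P(100,83,.22)
x=(o-e);x[2]=0;x/=np.linalg.norm(x);y=np.array([-x[1],x[0],0])
print('x',x,np.degrees(np.arctan2(x[1],x[0])),'end',e,'post',post,'head',head,'d',(head-post)@x,(e-post)@x)
foot=P(410,235,0.01);print('foot',foot)
# scene rays to face plane: normal -y through e - 0.015*y
for n,u,v in(('btn',250.6,184.6),('hole',228.6,183.1)):
    o_,d=ray(sc,u,v);q=e-y*(.018 if n=='btn' else .015);p=o_+d*((q-o_)@y)/(d@y);print(n,p,'from end',(p-e)@x,'post',(p-post)@x)
for n,u,v in(('tum',243,60),):print(n,P(u,v,.09))
c1=robot.calibration('top')
s=robot.read_state();R=Ro.from_rotvec(s['orientation']).as_matrix();print(R)
print('yaw tool y',np.degrees(np.arctan2(R[1,1],R[0,1])))
```

```text
x [0.35138239 0.93623203 0.        ] 69.42810844327451 end [ 0.51347936 -0.15652294  0.215     ] post [ 0.49840773 -0.19024511  0.217     ] head [0.60371768 0.0933951  0.22      ] d 0.30255710811317016 0.036867679035432116
foot [ 0.49926227 -0.19113517  0.01      ]
btn [ 0.58045058 -0.0293094   0.20233741] from end 0.14263389995693868 post 0.1795015789923708
hole [ 0.55508402 -0.088359    0.19834556] from end 0.07843641065527436 post 0.11530408969070648
tum [ 0.65433524 -0.02823347  0.09      ]
[[-9.43833139e-01  3.30422015e-01 -5.45329586e-04]
 [ 3.30422422e-01  9.43832572e-01 -1.04824100e-03]
 [ 1.68337920e-04 -1.16955372e-03 -9.99999302e-01]]
yaw tool y 70.70559418212036
```

```bash
cat >> h.py <<'E'
def plan(goal,yawy,n,polar=False,dz=None):
    "rows in tool axes, from measured pose to TCP goal with tool y at yaw yawy (deg), tool down"
    s=robot.read_state();p0=np.array(s['tcp_pos']);R=Ro.from_rotvec(s['orientation']).as_matrix()
    a0=np.degrees(np.arctan2(R[1,1],R[0,1]));g=np.array(goal)
    pol=lambda p:np.array([np.hypot(p[0],p[1]),np.arctan2(p[1],p[0]),p[2]])
    A,B=(pol(p0),pol(g)) if polar else (p0,g)
    prev=p0.copy();dt=round((a0-yawy)/n,2)
    for i in range(n):
        q=A+(B-A)*(i+1)/n
        if polar:q=np.array([q[0]*np.cos(q[1]),q[0]*np.sin(q[1]),q[2]])
        d=R.T@(q-prev);d=np.round(d*100,2);print([0]+d.tolist()+[0,0,dt])
        prev=prev+R@d/100;R=R@Ro.from_rotvec([0,0,np.radians(dt)]).as_matrix()
E
python3 - <<'E'
from h import *
plan([.5615,-.025,.43],-20.57,20,True)
E
```

```text
[0, -3.52, -0.05, -0.13, 0, 0, np.float64(4.56)]
[0, -3.52, 0.0, -0.13, 0, 0, np.float64(4.56)]
[0, -3.52, 0.06, -0.13, 0, 0, np.float64(4.56)]
[0, -3.53, 0.11, -0.13, 0, 0, np.float64(4.56)]
[0, -3.53, 0.17, -0.13, 0, 0, np.float64(4.56)]
[0, -3.53, 0.22, -0.13, 0, 0, np.float64(4.56)]
[0, -3.53, 0.28, -0.12, 0, 0, np.float64(4.56)]
[0, -3.53, 0.34, -0.13, 0, 0, np.float64(4.56)]
[0, -3.52, 0.39, -0.13, 0, 0, np.float64(4.56)]
[0, -3.53, 0.45, -0.13, 0, 0, np.float64(4.56)]
[0, -3.52, 0.5, -0.12, 0, 0, np.float64(4.56)]
[0, -3.52, 0.55, -0.13, 0, 0, np.float64(4.56)]
[0, -3.51, 0.62, -0.13, 0, 0, np.float64(4.56)]
[0, -3.5, 0.67, -0.12, 0, 0, np.float64(4.56)]
[0, -3.5, 0.72, -0.13, 0, 0, np.float64(4.56)]
[0, -3.49, 0.78, -0.13, 0, 0, np.float64(4.56)]
[0, -3.48, 0.83, -0.12, 0, 0, np.float64(4.56)]
[0, -3.47, 0.89, -0.13, 0, 0, np.float64(4.56)]
[0, -3.46, 0.95, -0.12, 0, 0, np.float64(4.56)]
[0, -3.45, 1.0, -0.13, 0, 0, np.float64(4.56)]
```

play_rows:
  targets:
    - [0,-3.5,-0.05,-0.13,0,0,4.56]
    - [0,-3.5,0,-0.13,0,0,4.56]
    - [0,-3.5,0.05,-0.13,0,0,4.56]
    - [0,-3.5,0.1,-0.13,0,0,4.56]
    - [0,-3.5,0.15,-0.13,0,0,4.56]
  squeeze: 40

```text
clock: 0.6
tcp_pos: [0.3374, 0.4376, 0.4108]
orientation: [-1.133, -2.93, 0.001]
force: [-0.6, 0.4, -0.4]
gripper_width: 0.0851
finger_force: 0.0
```

play_rows:
  targets:
    - [0,-3.5,0.2,-0.13,0,0,4.56]
    - [0,-3.5,0.3,-0.13,0,0,4.56]
    - [0,-3.5,0.35,-0.13,0,0,4.56]
    - [0,-3.5,0.4,-0.13,0,0,4.56]
    - [0,-3.5,0.45,-0.13,0,0,4.56]

```text
clock: 1.1
tcp_pos: [0.4596, 0.3119, 0.4173]
orientation: [-1.69, -2.648, 0.001]
force: [-0.6, -0.5, 0.5]
gripper_width: 0.0851
finger_force: 0.0
```

play_rows:
  targets:
    - [0,-3.5,0.5,-0.13,0,0,4.56]
    - [0,-3.5,0.55,-0.13,0,0,4.56]
    - [0,-3.5,0.6,-0.13,0,0,4.56]
    - [0,-3.5,0.65,-0.13,0,0,4.56]
    - [0,-3.5,0.7,-0.13,0,0,4.56]

```text
clock: 1.6
tcp_pos: [0.5358, 0.1523, 0.4238]
orientation: [-2.18, -2.262, 0.001]
force: [0.2, -0.3, 0.9]
gripper_width: 0.0856
finger_force: 0.0
```

play_rows:
  targets:
    - [0,-3.5,0.8,-0.13,0,0,4.56]
    - [0,-3.5,0.85,-0.13,0,0,4.56]
    - [0,-3.5,0.9,-0.13,0,0,4.56]
    - [0,-3.5,0.95,-0.13,0,0,4.56]
    - [0,-3.5,1.0,-0.13,0,0,4.56]

```text
clock: 2.1
tcp_pos: [0.5591, -0.0262, 0.4302]
orientation: [-2.584, -1.786, 0.001]
force: [0.2, 0.2, 0.2]
gripper_width: 0.0852
finger_force: 0.0
```

Run:
```python
from h import *
import cv2
plan([.5615,-.025,.43],-20.57,1)
s=robot.read_state();print(s['clock'],s['tcp_pos'],s['orientation'],s['force'],s['joint_positions'])
cv2.imwrite('pics/w1.png',robot.capture('wrist')[:,:,::-1]);np.save('s1.npy',np.r_[s['tcp_pos'],s['orientation']])
```

```text
[0, 0.2, 0.18, 0.02, 0, 0, np.float64(-0.11)]
2.1 [ 0.55909439 -0.02620913  0.4302246 ] [-2.58364712e+00 -1.78621981e+00  8.75376272e-04] [0.18396056 0.20094701 0.18501078] [-1.96772230e-01  2.70082609e-01  1.01916003e-01  1.40345084e+00
  1.90722111e-05  1.73501841e+00]
```

View pics/w1.png

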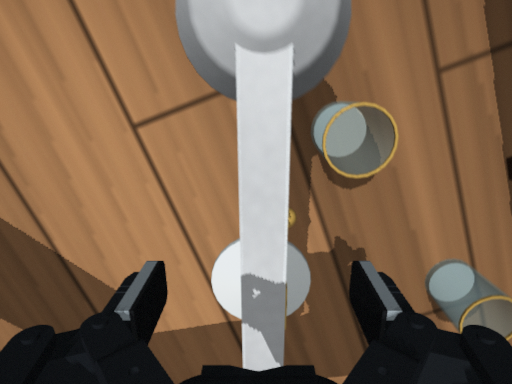

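The wrist view shows the sleeve centred between the fingers. The button dome is at (291,216) on the right face, and the brass plate edge is near (286,300).

Run:
```python
from h import *
import cv2
q=np.load('s1.npy');s={'tcp_pos':q[:3],'orientation':q[3:]};c=wcal(s)
im=cv2.imread('pics/w1.png').astype(int)
L=[];Rr=[]
for v in range(110,240,10):
    g=np.diff(im[v,:,0]);l=225+np.argmax(g[225:255]);r=275+np.argmin(g[275:305]) 
    L.append(onz(c,l+1,v,.215));Rr.append(onz(c,r+1,v,.215))
    if v%30==0: print(v,l,r)
L=np.array(L);Rr=np.array(Rr);C=(L+Rr)/2
vx,vy,x0,y0=cv2.fitLine(C[:,:2].astype(np.float32),cv2.DIST_HUBER,0,.01,.01).ravel()
if vy<0:vx,vy=-vx,-vy
x=np.array([vx,vy,0]);y=np.array([-vy,vx,0]);p0=np.array([x0,y0,.2]);print('yaw',np.degrees(np.arctan2(vy,vx)),'width',np.linalg.norm((L-Rr)@y)/np.sqrt(len(L)))
m=cv2.inRange(cv2.cvtColor(im.astype(np.uint8),cv2.COLOR_BGR2HSV),(15,90,90),(32,255,255))
n,lab,st,ce=cv2.connectedComponentsWithStats(m[195:330,280:300])
for i in range(1,n):
    if st[i,4]>5:
        u,v=ce[i]+[280,195];pt=onz(c,u,v,.2);print('blob',u,v,st[i],pt,'along',(pt-p0)@x,'lat',(pt-p0)@y)
b=onz(c,291,216,.2);grip=p0+x*((b-p0)@x);print('grip',grip)
R=Ro.from_rotvec(q[3:]).as_matrix();print('tool-frame offset cm',R.T@(grip+[0,0,.155]-q[:3])*100)
```

```text
120 236 290
150 236 289
180 237 288
210 238 287
yaw 69.357956 width 0.030517377843163752
blob 291.8188405797101 217.43478260869566 [  8  12   9  21 138] [ 0.58108727 -0.03351782  0.2       ] along -0.038935844436869343 lat -0.019241912967641966
blob 286.0 296.5 [ 6 92  1 20 20] [ 0.55706471 -0.09123555  0.2       ] along -0.10141679687797915 lat -0.01710871335614505
blob 285.42424242424244 321.06060606060606 [  5 116   2  19  33] [ 0.54953353 -0.11174604  0.2       ] along -0.12326549373039296 lat -0.017291557396955686
grip [ 0.56344572 -0.02576547  0.2       ]
tool-frame offset cm [0.19606575 0.39753324 7.52211632]
```

play_rows:
  targets:
    - [0,0.2,0.35,1.5,0,0,0]
    - [0,0,0,1.5,0,0,0]
    - [0,0,0,1.5,0,0,0]
    - [0,0,0,1.5,0,0,0]
    - [0.4,0,0,1.5,0,0,0]
  squeeze: 20

```text
clock: 2.65
tcp_pos: [0.5629, -0.024, 0.3547]
orientation: [-2.581, -1.791, 0.001]
force: [-0.0, 0.4, 0.0]
gripper_width: 0.0733
finger_force: 0.0
```

play_rows:
  targets:
    - [0.46,0,0,0,0,0,0]
    - [0.48,0,0,0,0,0,0]
    - [0.5,0,0,0,0,0,0]
    - [0.5,0,0,0,0,0,0]
    - [0.5,0,0,0,0,0,0]

```text
clock: 3.15
tcp_pos: [0.5632, -0.0241, 0.3563]
orientation: [2.58, 1.79, 0.001]
force: [0.7, 0.4, 0.7]
gripper_width: 0.0424
finger_force: 0.8
```

Run:
```python
from h import *
import cv2
s=robot.read_state();print(s['clock'],s['tcp_pos'],s['orientation'],s['force'],s['gripper_width'])
a=robot.capture('wrist')[:,:,::-1];b=robot.capture('scene')[150:220,180:300,::-1]
np.save('s2.npy',np.r_[s['tcp_pos'],s['orientation']]);cv2.imwrite('pics/w2.png',a)
cv2.imwrite('pics/v2.png',np.vstack([a[184:],cv2.resize(b,(512,299),interpolation=cv2.INTER_CUBIC)]))
```

```text
3.15 [ 0.56315458 -0.02411805  0.35633856] [2.58038711e+00 1.79018378e+00 1.44966920e-03] [0.69022688 0.36823203 0.70091923] 0.04241048666466103
```

View pics/v2.png

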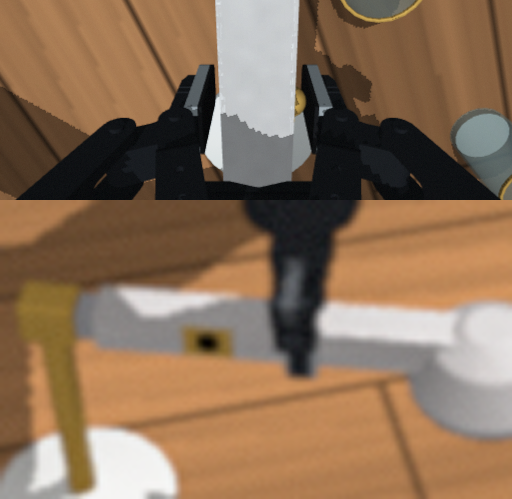

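The fingers straddle the sleeve, and the button at wrist pixel (299,285) sits between the pads. In the scene crop, the finger covers the first hole. The next hole is at crop (207,342), which is full-image (228.5,230). Now I'll close gently.

play_rows:
  targets:
    - [0.53,0,0,0,0,0,0]
    - [0.55,0,0,0,0,0,0]
    - [0.57,0,0,0,0,0,0]
    - [0.59,0,0,0,0,0,0]
    - [0.59,0,0,0,0,0,0]

```text
clock: 3.75
tcp_pos: [0.563, -0.0241, 0.3558]
orientation: [2.581, 1.791, 0.0]
force: [2.3, -0.4, 2.9]
gripper_width: 0.035
finger_force: 1.4
```

play_rows:
  targets:
    - [0.61,0,0,0,0,0,0]
    - [0.63,0,0,0,0,0,0]
    - [0.65,0,0,0,0,0,0]
    - [0.67,0,0,0,0,0,0]
    - [0.67,0,0,0,0,0,0]

```text
clock: 4.25
tcp_pos: [0.5629, -0.0241, 0.3558]
orientation: [2.581, 1.791, 0.0]
force: [2.5, -1.2, 3.5]
gripper_width: 0.0301
finger_force: 20.5
```

play_rows:
  targets:
    - [0.75,0,0,0,0,0,0]
    - [0.8,0,0,0,0,0,0]
    - [0.8,0.02,0,0,0,0,0]
    - [0.8,0.05,0,0,0,0,0]
    - [0.8,0.05,0,0,0,0,0]
  squeeze: 45

```text
clock: 4.75
tcp_pos: [0.5631, -0.0235, 0.3558]
orientation: [2.581, 1.789, -0.003]
force: [-1.3, -7.8, 5.5]
gripper_width: 0.0295
finger_force: 44.7
```

play_rows:
  targets:
    - [0.8,0.05,0,0,0,0,0]
    - [0.8,0.05,0,0,0,0,0]
    - [0.8,0.05,0,0,0,0,0]
    - [0.8,0.05,0,0,0,0,0]
    - [0.8,0.05,0,0,0,0,0]

```text
clock: 5.25
tcp_pos: [0.5639, -0.0214, 0.3559]
orientation: [2.581, 1.789, -0.003]
force: [-2.1, -9.3, 6.2]
gripper_width: 0.0292
finger_force: 44.7
```

play_rows:
  targets:
    - [0.8,0.07,0,0,0,0,0]
    - [0.8,0.07,0,0,0,0,0]
    - [0.8,0.07,0,0,0,0,0]
    - [0.8,0.07,0,0,0,0,0]
    - [0.8,0.07,0,0,0,0,0]

```text
clock: 5.75
tcp_pos: [0.5651, -0.0183, 0.3558]
orientation: [2.581, 1.788, -0.004]
force: [-4.0, -9.8, 6.1]
gripper_width: 0.0293
finger_force: 44.5
```

play_rows:
  targets:
    - [0.8,0.1,0,0,0,0,0]
    - [0.8,0.1,0,0,0,0,0]
    - [0.8,0.1,0,0,0,0,0]
    - [0.8,0.1,0,0,0,0,0]
    - [0.8,0.1,0,0,0,0,0]

```text
clock: 6.25
tcp_pos: [0.5669, -0.0135, 0.3558]
orientation: [2.581, 1.789, -0.003]
force: [-0.8, -8.1, 6.1]
gripper_width: 0.0294
finger_force: 44.3
```

play_rows:
  targets:
    - [0.8,0.2,0,0,0,0,0]
    - [0.8,0.4,0,0,0,0,0]
    - [0.8,0.5,0,0,0,0,0]
    - [0.8,0.5,0,0,0,0,0]
    - [0.8,0.4,0,0,0,0,0]

```text
clock: 6.75
tcp_pos: [0.5739, 0.0054, 0.3558]
orientation: [2.581, 1.789, -0.003]
force: [-2.2, -9.2, 5.6]
gripper_width: 0.0298
finger_force: 44.3
```

play_rows:
  targets:
    - [0.8,0.4,0,0,0,0,0]
    - [0.8,0.4,0,0,0,0,0]
    - [0.8,0.3,0,0,0,0,0]
    - [0.8,0.1,0,0,0,0,0]
    - [0.8,0,0,0,0,0,0]

```text
clock: 7.25
tcp_pos: [0.5782, 0.0168, 0.3558]
orientation: [2.581, 1.789, -0.003]
force: [-0.6, -6.3, 5.9]
gripper_width: 0.0294
finger_force: 44.4
```

Run:
```python
from h import *
import cv2
s=robot.read_state();a=np.radians(69.4);x=np.array([np.cos(a),np.sin(a),0])
print('travel',(s['tcp_pos']-np.array([.5629,-.0241,.3558]))@x,s['clock'])
b=robot.capture('scene')[:,:,::-1];cv2.imwrite('pics/sc3.png',b)
cv2.imwrite('pics/v3.png',cv2.resize(b[160:215,180:300],None,fx=6,fy=6,interpolation=cv2.INTER_CUBIC))
```

```text
travel 0.043654281659855895 7.25
```

View pics/v3.png

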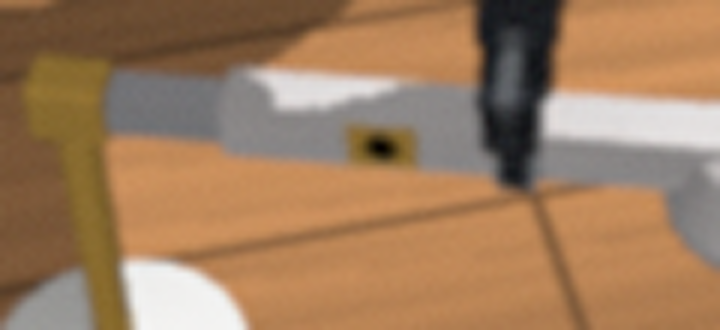

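The hole has moved to full-image (243.3,184.5), so about 21.5 mm remains (65 mm total). I'll approach quickly to about 57 mm, then creep while watching for the dark spot to disappear.

play_rows:
  targets:
    - [0.8,0.3,0,0,0,0,0]
    - [0.8,0.4,0,0,0,0,0]
    - [0.8,0.4,0,0,0,0,0]
    - [0.8,0.2,0,0,0,0,0]
    - [0.8,0,0,0,0,0,0]

```text
clock: 7.8
tcp_pos: [0.5829, 0.0295, 0.3559]
orientation: [2.581, 1.791, -0.0]
force: [0.5, 0.7, 5.3]
gripper_width: 0.0292
finger_force: 44.5
```

play_rows:
  targets:
    - [0.8,0.05,0,0,0,0,0]
    - [0.8,0.05,0,0,0,0,0]
    - [0.8,0.05,0,0,0,0,0]
    - [0.8,0.05,0,0,0,0,0]
    - [0.8,0,0,0,0,0,0]

```text
clock: 8.3
tcp_pos: [0.5838, 0.0319, 0.3558]
orientation: [-2.58, -1.791, -0.002]
force: [3.4, 4.0, 5.1]
gripper_width: 0.0293
finger_force: 44.5
```

```bash
cat > chk.py <<'E'
from h import *
import cv2
s=robot.read_state();a=np.radians(69.4);x=np.array([np.cos(a),np.sin(a),0])
t=(s['tcp_pos']-np.array([.5629,-.0241,.3558]))@x
b=robot.capture('scene');r=b[176:192,234:262].astype(int).sum(2)/3
print('travel',round(t,4),s['clock'],'fx',round(s['force']@x,1),'dark',np.sum(r<60),'min',r.min(),np.unravel_index(r.argmin(),r.shape)+np.array([176,234]))
cv2.imwrite('pics/sc_%03d.png'%round(t*1e4),b[:,:,::-1])
E
python3 chk.py
```

```text
travel 0.0598 8.3 fx 4.9 dark 2 min 47.333333333333336 [185 247]
```

```bash
python3 -c "
import cv2,glob
a=cv2.imread(sorted(glob.glob('pics/sc_*.png'))[-1])
cv2.imwrite('pics/v4.png',cv2.resize(a[165:205,220:290],None,fx=10,fy=10,interpolation=cv2.INTER_CUBIC))"
```

```text
(no output)
```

View pics/v4.png

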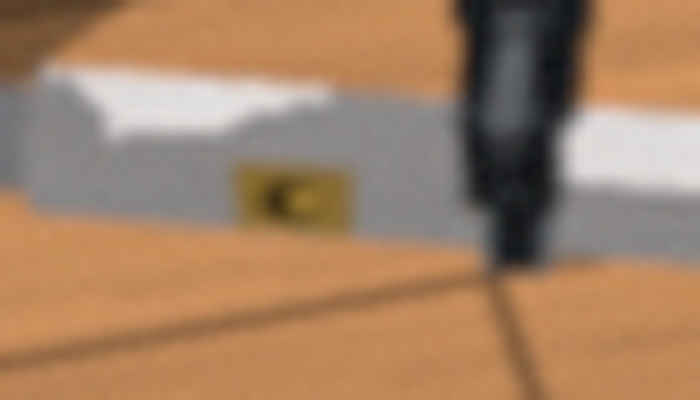

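The button dome is entering the hole from the right, and the dark crescent is at full-image (247.5,185). The dome's cam action is now pulling the sleeve outward, with about 3–4 mm left. I'll creep.

play_rows:
  targets:
    - [0.8,0.03,0,0,0,0,0]
    - [0.8,0.03,0,0,0,0,0]
    - [0.8,0.03,0,0,0,0,0]
    - [0.8,0.03,0,0,0,0,0]
    - [0.8,0,0,0,0,0,0]

```text
clock: 8.85
tcp_pos: [0.5841, 0.0326, 0.3559]
orientation: [2.581, 1.791, 0.0]
force: [1.2, 0.1, 5.5]
gripper_width: 0.0296
finger_force: 44.5
```

```bash
python3 chk.py
```

```text
travel 0.0605 8.85 fx 0.5 dark 4 min 50.333333333333336 [184 247]
```

play_rows:
  targets:
    - [0.8,0.03,0,0,0,0,0]
    - [0.8,0.03,0,0,0,0,0]
    - [0.8,0.03,0,0,0,0,0]
    - [0.8,0,0,0,0,0,0]
    - [0.8,0,0,0,0,0,0]

```text
clock: 9.4
tcp_pos: [0.5843, 0.0332, 0.3558]
orientation: [2.581, 1.79, -0.001]
force: [0.5, -2.1, 5.7]
gripper_width: 0.0292
finger_force: 44.5
```

```bash
python3 chk.py
```

```text
travel 0.0611 9.4 fx -1.8 dark 1 min 56.0 [184 247]
```

play_rows:
  targets:
    - [0.8,0.03,0,0,0,0,0]
    - [0.8,0.03,0,0,0,0,0]
    - [0.8,0.03,0,0,0,0,0]
    - [0.8,0,0,0,0,0,0]
    - [0.8,0,0,0,0,0,0]

```text
clock: 9.95
tcp_pos: [0.5845, 0.0338, 0.3558]
orientation: [2.581, 1.79, -0.002]
force: [0.1, -4.0, 5.7]
gripper_width: 0.0292
finger_force: 44.5
```

```bash
python3 chk.py;  python3 -c "
import cv2,glob
a=cv2.imread(sorted(glob.glob('pics/sc_*.png'))[-1])
cv2.imwrite('pics/v5.png',cv2.resize(a[165:205,220:290],None,fx=10,fy=10,interpolation=cv2.INTER_CUBIC))"
```

```text
travel 0.0618 9.95 fx -3.7 dark 0 min 62.333333333333336 [185 247]
```

View pics/v5.png

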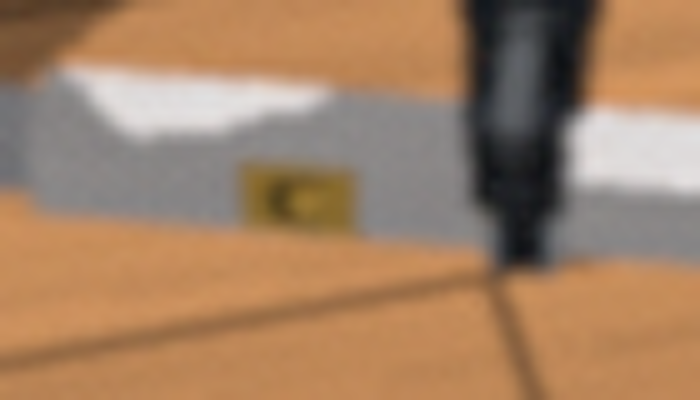

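The crescent at crop (283,200) is narrowing, and the plate centre at 249.9 is close to the button at 250.5. I'll keep creeping.

play_rows:
  targets:
    - [0.8,0.03,0,0,0,0,0]
    - [0.8,0.03,0,0,0,0,0]
    - [0.8,0.03,0,0,0,0,0]
    - [0.8,0,0,0,0,0,0]
    - [0.8,0,0,0,0,0,0]

```text
clock: 10.5
tcp_pos: [0.5847, 0.0344, 0.3558]
orientation: [2.581, 1.789, -0.003]
force: [-1.4, -6.1, 6.2]
gripper_width: 0.0297
finger_force: 44.5
```

```bash
python3 chk.py
```

```text
travel 0.0625 10.5 fx -6.2 dark 0 min 67.0 [185 248]
```

play_rows:
  targets:
    - [0.8,0.03,0,0,0,0,0]
    - [0.8,0.03,0,0,0,0,0]
    - [0.8,0,0,0,0,0,0]
    - [0.8,0,0,0,0,0,0]
    - [0.8,0,0,0,0,0,0]

```text
clock: 11.05
tcp_pos: [0.5849, 0.035, 0.3558]
orientation: [2.581, 1.789, -0.003]
force: [-1.6, -6.3, 6.6]
gripper_width: 0.0292
finger_force: 44.5
```

```bash
python3 chk.py
```

```text
travel 0.063 11.05 fx -6.4 dark 0 min 70.0 [185 248]
```

The drag is steady at plain friction (6.4 N), so the button is free in the hole. I'll let go and rise.

play_rows:
  targets:
    - [0.6,0,0,0,0,0,0]
    - [0.5,0,0,0,0,0,0]
    - [0.3,0,0,0,0,0,0]
    - [0.1,0,0,0,0,0,0]
    - [0,0,0,0,0,0,0]

```text
clock: 11.6
tcp_pos: [0.5852, 0.0357, 0.3555]
orientation: [-2.581, -1.791, 0.0]
force: [0.0, 0.9, -0.5]
gripper_width: 0.0837
finger_force: 0.0
```

play_rows:
  targets:
    - [0,0,0,0,0,0,0]
    - [0,0,0,-1,0,0,0]
    - [0,0,0,-2,0,0,0]
    - [0,0,0,-3,0,0,0]
    - [0,0,0,-2,0,0,0]

```text
clock: 12.1
tcp_pos: [0.5851, 0.0356, 0.4383]
orientation: [2.58, 1.79, 0.002]
force: [0.9, -0.0, -0.0]
gripper_width: 0.0855
finger_force: 0.0
```

Run:
```python
from h import *
import cv2
s=robot.read_state();print(s['clock'],s['tcp_pos'],s['force'])
a=robot.capture('scene')[160:210,210:300,::-1];w=robot.capture('wrist')[:,:,::-1]
cv2.imwrite('pics/v6.png',np.vstack([cv2.resize(a,(540,300),interpolation=cv2.INTER_CUBIC),cv2.resize(w[180:330,160:430],(540,300),interpolation=cv2.INTER_CUBIC)]))
```

```text
12.1 [0.58511724 0.03564145 0.43833762] [ 0.89097102 -0.00561547 -0.02951486]
```

View pics/v6.png

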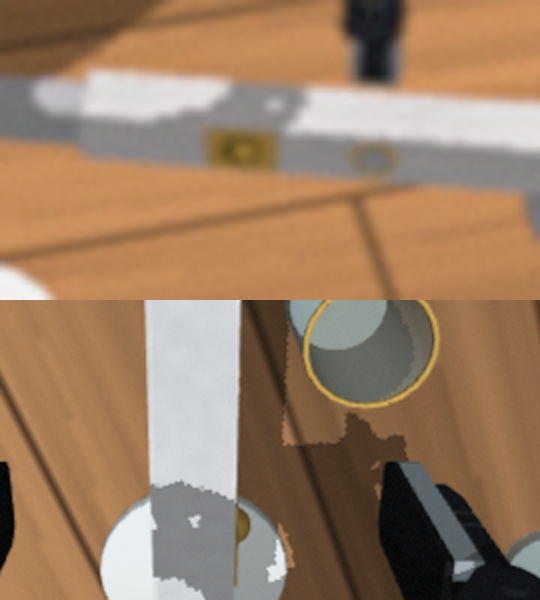

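The wrist view shows the brass dome projecting past the plate at crop (243,525). In the scene view it sits centred in the plate. As a check, I'll measure how far it projects.

Run:
```python
from h import *
import cv2
def tip(im,c,v0,v1,u0,u1):
    m=cv2.inRange(cv2.cvtColor(im,cv2.COLOR_BGR2HSV),(15,90,50),(32,255,255))[v0:v1,u0:u1]
    a=np.radians(69.4);y=np.array([-np.sin(a),np.cos(a),0]);g=np.array([.5634,-.0258,.2])
    n,l,st,ce=cv2.connectedComponentsWithStats(m);i=1+st[1:,4].argmax()
    vs,us=np.where(l==i);k=us>=us.max()-1;return st[i],us.max()+u0,-1e3*(onz(c,us.max()+u0+1,vs[k].mean()+v0,.2)-g)@y
q=np.load('s1.npy');print('start',tip(cv2.imread('pics/w1.png'),wcal({'tcp_pos':q[:3],'orientation':q[3:]}),200,235,280,310))
s=robot.read_state();w=robot.capture('wrist')[:,:,::-1].copy();cv2.imwrite('pics/w7.png',w)
print('now',tip(w,wcal(s),270,320,272,298))
```

```text
start (array([  8,   7,   9,  21, 138], dtype=int32), np.int64(296), np.float64(22.75191810741399))
now (array([  6,  15,   7,  25, 100], dtype=int32), np.int64(284), np.float64(21.650867811333327))
```

```bash
python3 -c "
from bench import robot
print(robot.hand_in())"
```

```text
the job is handed in; nothing more can be done
None
```

The sleeve is drawn out about 63 mm, the button has sprung out of the next hole, and the gripper is open and clear of the lamp. The job is handed in at about 12 s; no verdict came back, and the last measurement put the button within about 1 mm of fully out, roughly the camera's accuracy.

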